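# Refit the charger's dial knob and hold it pressed in

## Task

Pull the grey parts bin nearly all the way out by its handle, take out the black dial knob lying in it, turn the knob so its D-shaped bore matches the D-spindle on top of the battery charger, and push it fully onto the spindle. Keep hold of the knob and keep pressing, so that the sprung spindle stays pushed in most or all of the way: finish like that, still holding and pressing. Leave the bumper, the heat sink and the servo saver where they lie.

Things in the scene. Friction and masses are not known exactly. Their poses are not given: they have to be found in the camera images.
- housing: Grey plastic housing of the parts bin, fixed on the table, 200 (x) x 216 (y) x 65 mm high. Origin: centre of its underside; -x is its open front, where the bin slides out level along -x. A magnetic strip near its rear edge carries a steel wrench and a ball-end driver (stuck fast, not part of the job, up to 87 mm above the table).
- bin (a joint): How far the bin is pulled out, m: 0 shut, 0.14 fully out; needs about 2 N and stays where left. An open-topped grey drawer, inside 172 x 172 mm, walls 4 mm thick, their tops 48 mm above the table, floor 12 mm above the table; front panel 200 mm wide, top 59 mm above the table.
- bin_handle (a point): Middle of the bin's handle: a level round metal bar 10 mm thick, 90 mm long along the housing's y, its centre line 48 mm above the table and 38 mm in front of the bin's front panel (33 mm free behind the bar). Moves with the bin; axes as the housing's.
- knob: Black plastic dial knob, 35 to 60 g, loose and upright in the bin, hidden until the bin is out. Origin: centre of its underside, z up. Round skirt 46 mm across, 10 mm high; on it a bar grip 18 mm wide (y), 42 mm long (x), from 10 to 36 mm above the underside. The bar's +x end has a pointed nose reaching 30 mm from the axis and a thin white line on top.
- knob_bore (a point): Centre of the roof of the knob's blind D-bore, on the knob's axis 18 mm above its underside; axes as the knob's. The bore opens downward, 13.5 mm in diameter; its flat is on the nose side (+x), 3.75 mm from the axis. Play about 0.75 mm all round the spindle. With the knob fully on, this point rests on the spindle's tip.
- charger: Black battery charger fixed on the table, 200 (x) x 170 (y) x 60 mm high. Origin: centre of its underside. The upright spindle stands on its top, 55 mm from the centre towards -x; a dark display covers the +x half. With the knob fully on, the knob's underside is 9 mm above the charger's top before pressing, 3 mm at the stop.
- spindle_tip (a point): Centre of the top of the steel D-spindle, 87 mm above the table when not pressed; z up, x towards its flat: the knob fits when its nose (x) points the same way. 12 mm in diameter, flat 3 mm from the axis, top 4 mm tapered. A washer beneath has a pointed tab reaching 40 mm from the axis, also towards x. Needs 0.6 N m to turn: turn the knob, not the spindle.
- spindle (a joint): How far the sprung spindle is pushed down, in m: 0 not pressed, 0.006 at its stop. It resists with about 3 N at first and 8 N at the stop, and springs back when let go.
- bumper: Bystander: black rubber car bumper, about 55 x 115 x 22 mm, C-shaped, loose on the table. Origin: underside, middle of its straight bar.
- heat_sink: Bystander: gold finned motor heat sink 44 x 40 x 28 mm, loose on the table. Origin: centre of its underside.
- servo_saver: Bystander: red plastic servo saver, a disc of 30 mm diameter with an arm 38 mm long towards its x, 14 mm high, loose on the table. Origin: underside of the disc's centre.

How it is judged:
By the outcome, as a careful person would: the job done as asked, in the order asked, and still so for the second after the job is handed in, while the arm keeps its last pose, push and grip.
It also fails if it takes over 67 s, if anything falls off the work surface, if the arm or the gripper's body presses on something with over 40 N, if the wrist force passes 120 N, or if a joint passes its speed limit or range.

## Robot

A 6-joint arm with a two-finger parallel gripper is mounted at the origin on the work surface. World frame = base frame: x ahead of the robot, y to its left, z up, the work surface at z = 0. Lengths are in m, angles in degrees, forces in N, time in s.
With the tool pointing down it reaches from about 0.375 to 0.9 m from the base axis. Payload 3.1 kg.
Tool frame: the origin (TCP) lies between the finger pads; the fingertips stand 11 mm ahead of it and the grasp point (between the pads) lies 8 mm behind it; x points along the fingers, y is the direction in which the jaws open and shut, and the axes are right-handed (so a half turn about x gives the same grasp; the last joint's range is limited). The gripper opens to 87 mm and grips with 3 to 60 N. Pads are 19 mm wide; open, the fingers measure 117 mm over their backs; the gripper's body (75 mm by 190 mm) begins 51 mm behind the grasp point.
Start: joints at [-84.483, 30.224, 82.088, -0, 67.689, -10.227], TCP at [0.17, -0.602, 0.234] pointing down, gripper open.
Joint ranges: [-176.69, 176.69], [-43.24, 126.21], [12.49, 139.97], [-82, 262], [0, 151.66], [-163.58, 163.58]. Speed limits (degrees/s): [159.86, 159.86, 180, 180, 180, 180].

## Interface

Orientations are given as a 3x3 rotation matrix whose columns are the frame's x, y, z axes.
In Python, from rig import bot gives the robot as it stands.
- The arm moves only by the shell command python3 -m inch 'ROWS' [OPENING]. ROWS is a JSON object of lists of equal length, an entry for each row: "dp": the shift along the tool's x, y, z in mm, a list of three; "yaw": the turn about the tool's x in degrees. In form: {"dp": [[tx, ty, tz], ...], "yaw": [yaw, ...]}. A call has 1 to 20 rows; each row shifts and turns the commanded pose from where the row before left it, along the tool's axes as they then stand; what a row does not reach is not made up. A row lasts 1/12 s, in which the tool goes at most 41.7 mm and 7.16 degrees, less where a joint would pass 70% of its speed; a pose out of reach is approached as far as the arm can. A call is refused whole if a number of a shift passes 41.7 or a number of a turn 7.16, either way. A call with a gripper value outside its range is refused whole. OPENING is the finger opening in mm, from 0 to 87, set as the call begins (- or left out, the last holds). The fingers move at their own pace and stop on an object; the grip force is fixed at half the most. Time passes only in rows, so rows that do not move let the fingers close. It gives the time, the measured TCP pose, the force and the opening at its end, in the units of the state.
- bot.read_state(): the state, without advancing time (a new reading comes with each control period).
- bot.capture(name): name is "scene" or "top" or "wrist"; returns a dict with "color" (384x512x3 uint8, red, green, blue), "intrinsics" (3x3 intrinsics, pixels), "k1" (the pictures are not rectified: a ray, as slopes to the right and down, at radius r is drawn at 1 + k1 r^2 times it, then the intrinsics apply), "pose" (4x4, takes a point from camera to world coordinates). Camera axes: x right, y down, z forward; pixel columns grow to the right and rows downward; lengths in m; the calibration is good to about 2 mm. A picture is of the moment at which its call begins. There is no depth.
- bot.hand_in(): hands the job in, once; it reports no verdict.
The state is a dict: "time_s": time; "joint_positions": joint angles; "qvel": joint speeds; "tau": joint torques, N m; "position": TCP position; "tcp_rot": TCP orientation; "force": force on the tool from outside, world axes, zero at the start; "moment": the same for the moment, N m; "opening": opening from 0.0 (shut) to 1.0 (fully open).
Only numpy, scipy, OpenCV 4.12 (cv2) and the standard library are available. Lean on these libraries where they do the work, as an engineer would, in place of code of your own. Each camera call takes 0.05 s, during which the arm holds its last target.

## Working session

There is one attempt and no reset: what is moved stays moved. The work goes in short steps, Python scripts to look and compute and a shell command to move; the robot and the scene stay as the last step left them, time stands still between calls to the robot, and variables do not carry over. Pictures are saved under pics/ and viewed, and the job is handed in when it is done.

```bash
ls; mkdir -p pics; python3 - <<'E'
from rig import bot
import cv2
s=bot.read_state()
print({k:s[k] for k in ['time_s','position','tcp_rot','force','opening']})
for n in ['scene','top','wrist']:
    c=bot.capture(n); cv2.imwrite(f'pics/{n}0.png',c['color'][:,:,::-1]); print(n,c['intrinsics'],c['k1'],c['pose'])
E
```

```text
pics
{'time_s': 0.0, 'position': array([ 0.16955041, -0.60087089,  0.23258342]), 'tcp_rot': array([[-1.96216693e-04,  2.71320974e-01, -9.62488904e-01],
       [ 2.07683405e-03, -9.62486736e-01, -2.71320786e-01],
       [-9.99997824e-01, -2.05216740e-03, -3.74632674e-04]]), 'force': array([ 0.01034344, -0.07370252, -0.85525392]), 'opening': 1.0010577839986101}
scene [[377.22407168   0.         247.53970939]
 [  0.         377.22407168 192.02623115]
 [  0.           0.           1.        ]] -0.12129314225415366 [[ 0.753138    0.48204163 -0.44768182  1.03576842]
 [ 0.65781967 -0.55958826  0.50411731 -0.39606132]
 [-0.00751196 -0.67416381 -0.73854365  0.64275115]
 [ 0.          0.          0.          1.        ]]
top [[482.36468554   0.         251.85630085]
 [  0.         482.36468554 192.82523352]
 [  0.           0.           1.        ]] -0.01744877821883489 [[-1.85198697e-02 -9.87095972e-01  1.59055202e-01  5.39575190e-01]
 [-9.99828089e-01  1.84268687e-02 -2.05965000e-03 -2.60179919e-02]
 [-8.97817104e-04 -1.59066003e-01 -9.87267543e-01  1.03237193e+00]
 [ 0.00000000e+00  0.00000000e+00  0.00000000e+00  1.00000000e+00]]
wrist [[346.24371528   0.         252.45114165]
 [  0.         346.24371528 201.77589077]
 [  0.           0.           1.        ]] -0.04750762099082899 [[ 0.27089015 -0.92677454 -0.26020662  0.24006294]
 [-0.96260803 -0.26138803 -0.0711483  -0.58137111]
 [-0.00207646  0.26975036 -0.96292805  0.38457584]
 [ 0.          0.          0.          1.        ]]
```

View pics/scene0.png

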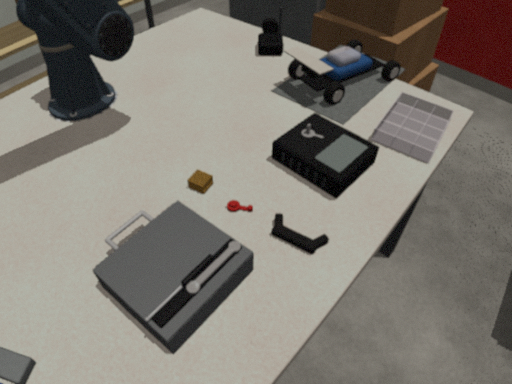

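View pics/top0.png

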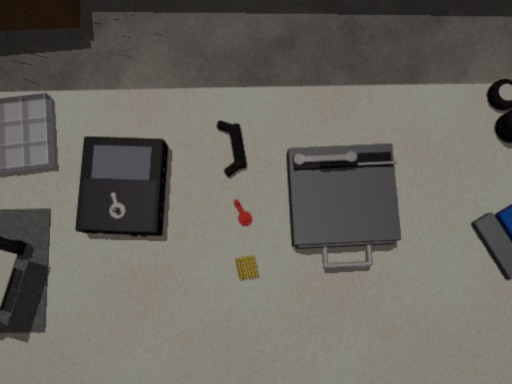

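View pics/wrist0.png

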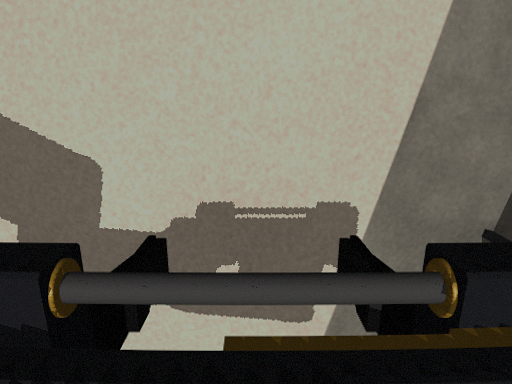

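```bash
python3 - <<'E'
import cv2
t=cv2.imread('pics/top0.png')
cv2.imwrite('pics/top_bin.png',cv2.resize(t[135:280,280:410],None,fx=4,fy=4,interpolation=cv2.INTER_CUBIC))
cv2.imwrite('pics/top_ch.png',cv2.resize(t[125:245,70:175],None,fx=5,fy=5,interpolation=cv2.INTER_CUBIC))
s=cv2.imread('pics/scene0.png')
cv2.imwrite('pics/sc_ch.png',cv2.resize(s[105:200,265:385],None,fx=6,fy=6,interpolation=cv2.INTER_CUBIC))
E
```

```text
(no output)
```

View pics/top_bin.png

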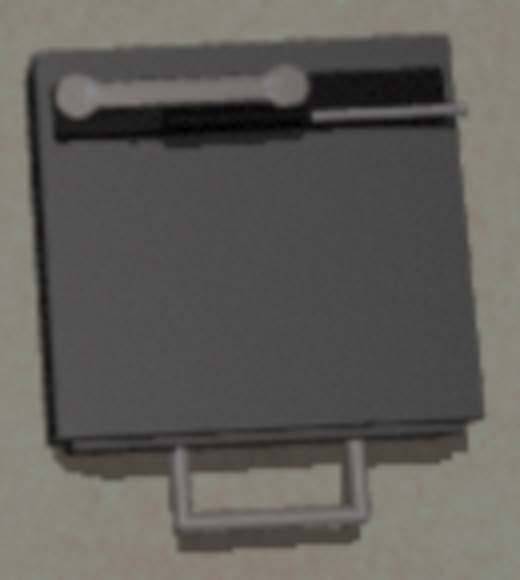

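View pics/top_ch.png

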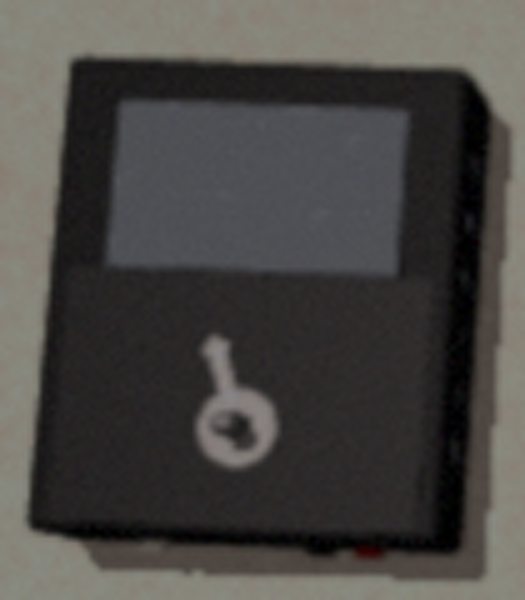

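View pics/sc_ch.png

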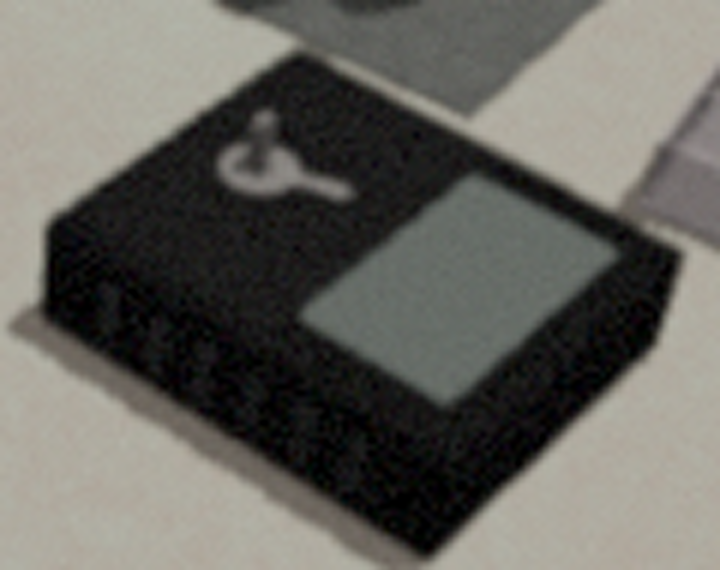

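```bash
cat > h.py <<'E'
import numpy as np, cv2
from rig import bot
def cam(n):
    c=bot.capture(n); return c
def undist(c,uv):
    K=np.array(c['intrinsics']); uv=np.asarray(uv,float).reshape(-1,1,2)
    return cv2.undistortPoints(uv,K,np.array([c['k1'],0,0,0,0.])).reshape(-1,2)
def ray(c,uv,z):
    d=undist(c,uv); P=np.array(c['pose']); r=np.c_[d,np.ones(len(d))]@P[:3,:3].T
    o=P[:3,3]; return o+r*((z-o[2])/r[:,2])[:,None]
def proj(c,X):
    P=np.array(c['pose']); X=np.atleast_2d(X); q=(X-P[:3,3])@P[:3,:3]
    uv,_=cv2.projectPoints(q,np.zeros(3),np.zeros(3),np.array(c['intrinsics']),np.array([c['k1'],0,0,0,0.])); return uv.reshape(-1,2)
def crop(px,x0,y0,f): # crop pixel -> full
    px=np.asarray(px,float); return (px+.5)/f-.5+np.array([x0,y0])
def save(c,name,box=None,f=1):
    im=c['color'][:,:,::-1]
    if box: x0,y0,x1,y1=box; im=im[y0:y1,x0:x1]
    im=cv2.resize(im,None,fx=f,fy=f,interpolation=cv2.INTER_CUBIC); cv2.imwrite('pics/'+name,im)
E
python3 - <<'E'
from h import *
np.set_printoptions(precision=4,suppress=True)
c=cam('top'); s=cam('scene')
print('handle',ray(c,crop([(180,523),(362,515)],280,135,4),.048))
print('housing top',ray(c,crop([(30,55),(448,37),(482,417),(52,442)],280,135,4),.065))
print('chg top',ray(c,crop([(73,60),(465,72),(440,548),(32,525)],70,125,5),.06))
print('washer,tab',ray(c,crop([(236,427),(213,335)],70,125,5),.062))
print('sc washer,tab',ray(s,crop([(258,167),(352,193)],265,105,6),.062))
print('sc tip',ray(s,crop([(265,117)],265,105,6),.087))
print('disp',ray(c,crop([(120,100),(408,110),(398,275),(106,268)],70,125,5),.06))
print('chg sc',ray(s,crop([(302,55),(680,262),(430,480),(48,225)],265,105,6),.06))
E
```

```text
handle [[ 0.547  -0.1722  0.048 ]
 [ 0.5492 -0.2645  0.048 ]]
housing top [[ 0.7869 -0.1025  0.065 ]
 [ 0.7925 -0.3189  0.065 ]
 [ 0.5964 -0.3233  0.065 ]
 [ 0.5881 -0.1075  0.065 ]]
chg top [[0.8216 0.3195 0.06  ]
 [0.8132 0.1556 0.06  ]
 [0.6153 0.1635 0.06  ]
 [0.6275 0.329  0.06  ]]
washer,tab [[0.6657 0.2466 0.062 ]
 [0.7038 0.257  0.062 ]]
sc washer,tab [[0.6651 0.2452 0.062 ]
 [0.7034 0.2566 0.062 ]]
sc tip [[0.6649 0.2458 0.087 ]]
disp [[0.804  0.2992 0.06  ]
 [0.7973 0.1791 0.06  ]
 [0.7277 0.1822 0.06  ]
 [0.7329 0.3026 0.06  ]]
chg sc [[0.6339 0.3241 0.06  ]
 [0.8245 0.3098 0.06  ]
 [0.8122 0.1419 0.06  ]
 [0.6217 0.1621 0.06  ]]
```

```bash
python3 -m inch '{"dp":[[0,-14.7,-26],[0,-14.7,-26],[0,-14.7,-26],[0,-14.7,-26],[0,-14.7,-26],[0,-14.7,-26],[0,-14.7,-26],[0,-14.7,-26],[0,-14.7,-26],[0,-14.7,-26],[0,-14.7,-26],[0,-14.7,-26],[0,-14.7,-26],[0,-14.7,-26],[0,-14.7,-26],[0,-14.7,-26],[0,-14.7,-26],[0,-14.7,-26]],"yaw":[0,0,0,0,0,0,0,0,0,0,0,0,0,0,0,0,0,0]}' 34
python3 -m inch '{"dp":[[0,0,0],[0,0,0],[0,0,0],[0,0,0],[0,0,0],[0,0,0],[0,0,0],[0,0,0],[0,0,0],[0,0,0],[0,0,0],[0,0,0]],"yaw":[-6.9,-6.9,-6.9,-6.9,-6.9,-6.9,-6.9,-6.9,-6.9,-6.9,-6.7,0]}'
python3 - <<'E'
from h import *
s=bot.read_state(); np.set_printoptions(precision=4,suppress=True)
print(s['position'],s['tcp_rot'],s['joint_positions'],s['time_s'],s['opening'])
R=s['tcp_rot']; d=np.array([.548,-.2185,.040])-s['position']; print('dp mm',R.T@d*1000, np.degrees(np.arctan2(R[1,1],R[0,1])))
E
```

```text
time_s: 1.75
position: [0.5491, -0.2186, 0.2335]
tcp_rot: [[-0.0, 0.271, -0.962], [0.0, -0.962, -0.271], [-1.0, -0.0, 0.0]]
force: [0.4, -0.2, -0.4]
opening: 0.396
time_s: 2.75
position: [0.5481, -0.2198, 0.2334]
tcp_rot: [[-0.0, 1.0, 0.027], [0.0, 0.027, -1.0], [-1.0, -0.0, -0.0]]
force: [-0.5, 0.2, 0.0]
opening: 0.39
[ 0.5481 -0.2198  0.2334] [[-0.0003  0.9996  0.0272]
 [ 0.0002  0.0272 -0.9996]
 [-1.     -0.0003 -0.0002]] [-32.6818  27.5683  87.17    -0.0029  65.2825 -34.2368] 2.75 0.38992998964824993
dp mm [193.4315  -0.0318  -1.2548] 1.556220419834348
```

```bash
python3 -m inch '{"dp":[[22,0,-1],[22,0,0],[22,0,0],[22,0,0],[22,0,0],[22,0,0],[22,0,0],[15,0,0],[12,0,0],[8,0,0],[4,0,0],[0,0,0]],"yaw":[0,0,0,0,0,0,0,0,0,0,0,0]}'
python3 - <<'E'
from h import *
c=cam('top'); save(c,'h1.png',(280,135,410,280),4)
E
```

```text
time_s: 3.75
position: [0.5481, -0.2188, 0.04]
tcp_rot: [[-0.001, 1.0, 0.024], [0.0, 0.024, -1.0], [-1.0, -0.001, -0.0]]
force: [0.4, 0.4, -0.2]
opening: 0.391
```

View pics/h1.png

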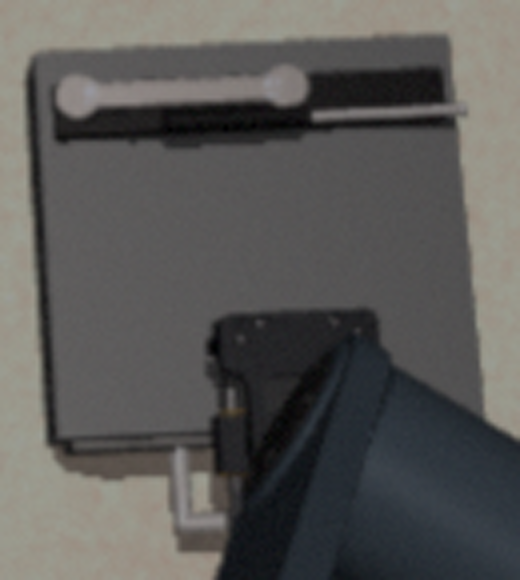

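The gripper is over the handle bar with no contact force (bar visible at ~(180-225,520) in the crop). Close and pull.

```bash
python3 -m inch '{"dp":[[0,0,0],[0,0,0],[0,0,0],[0,0,0],[0,0,0],[0,0,0]],"yaw":[0,0,0,0,0,0]}' 0
python3 -m inch '{"dp":[[0,-4,0],[0,-8,0],[0,-10,0],[0,-10,0],[0,-10,0],[0,-10,0],[0,-10,0],[0,-10,0],[0,-10,0],[0,-10,0],[0,-10,0],[0,-10,0],[0,-9,0],[0,-7,0],[0,-4,0],[0,0,0]],"yaw":[0,0,0,0,0,0,0,0,0,0,0,0,0,0,0,0]}'
```

```text
time_s: 4.3
position: [0.5483, -0.219, 0.041]
tcp_rot: [[0.0, 1.0, 0.025], [-0.0, 0.025, -1.0], [-1.0, 0.0, 0.0]]
force: [-1.2, -0.4, 3.2]
opening: 0.106
time_s: 5.63
position: [0.4146, -0.2229, 0.0409]
tcp_rot: [[-0.001, 1.0, 0.025], [-0.001, 0.025, -1.0], [-1.0, -0.001, 0.001]]
force: [-1.6, -3.0, 6.2]
opening: 0.106
```

```bash
python3 -m inch '{"dp":[[0,0,0],[0,0,0],[0,0,0],[0,0,0],[-10,0,0],[-20,0,0],[-30,0,0],[-30,0,0],[-30,0,0],[-30,0,0],[-20,0,10],[-10,0,20],[0,0,30],[0,0,30],[0,0,30],[0,0,20],[0,0,10]],"yaw":[0,0,0,0,0,0,0,0,0,0,0,0,0,0,0,0,0]}' 34
python3 - <<'E'
from h import *
c=cam('top'); save(c,'t2.png',None,1.5); c=cam('wrist'); save(c,'w2.png',None,1.5); c=cam('scene'); save(c,'s2.png',None,1.5)
E
```

```text
time_s: 7.05
position: [0.42, -0.3747, 0.2211]
tcp_rot: [[0.001, 1.0, 0.024], [-0.002, 0.024, -1.0], [-1.0, 0.001, 0.002]]
force: [0.3, -0.4, 1.5]
opening: 0.395
```

View pics/t2.png

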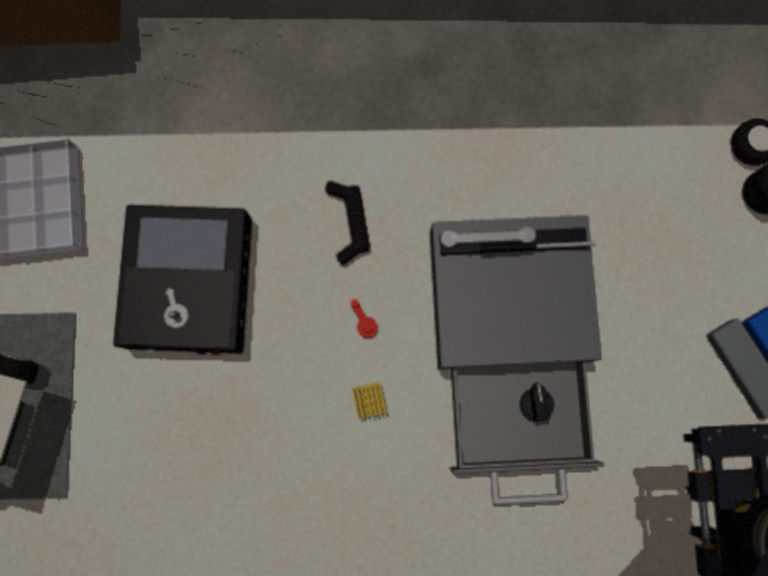

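View pics/w2.png

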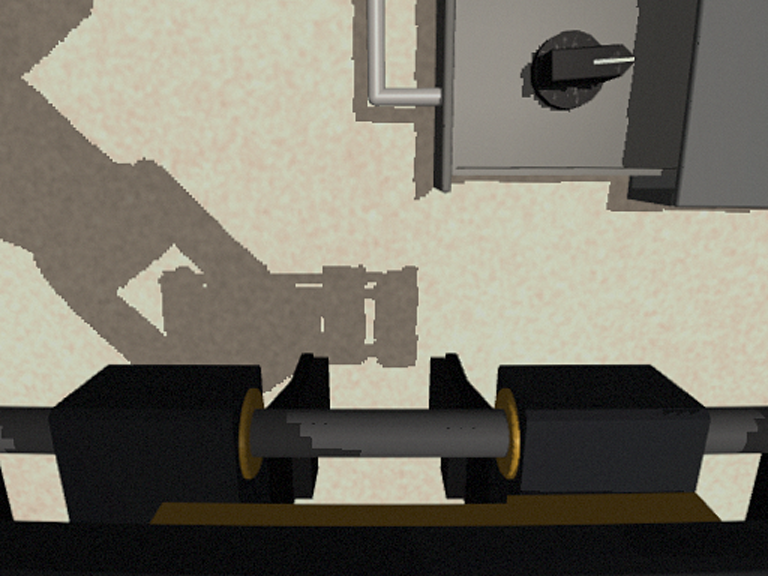

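View pics/s2.png

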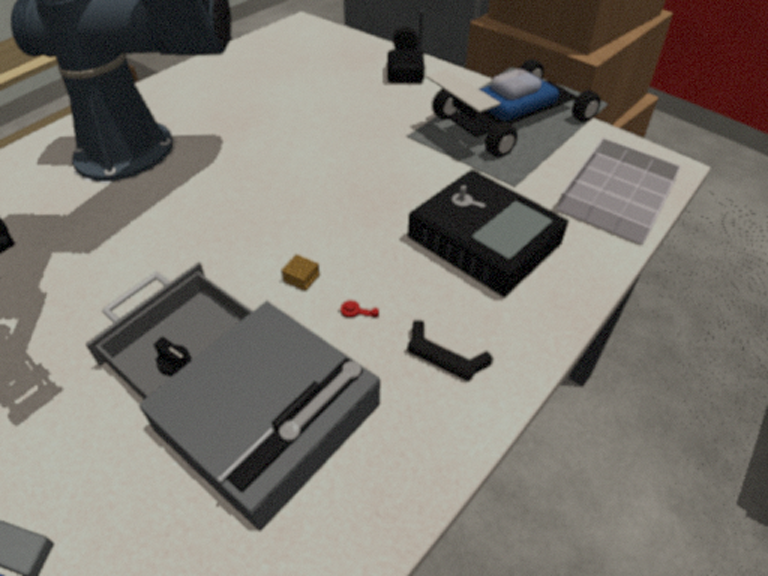

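```bash
python3 - <<'E'
from h import *
c=cam('top'); save(c,'t3.png',(335,240,385,295),10); c=cam('wrist'); save(c,'w3.png',(335,5,435,85),7)
E
```

```text
(no output)
```

View pics/t3.png

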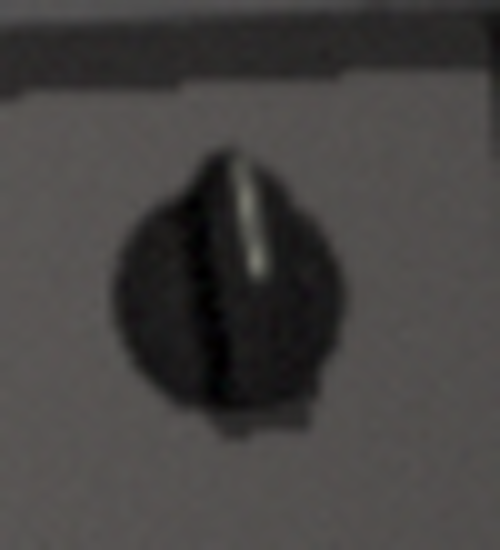

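View pics/w3.png

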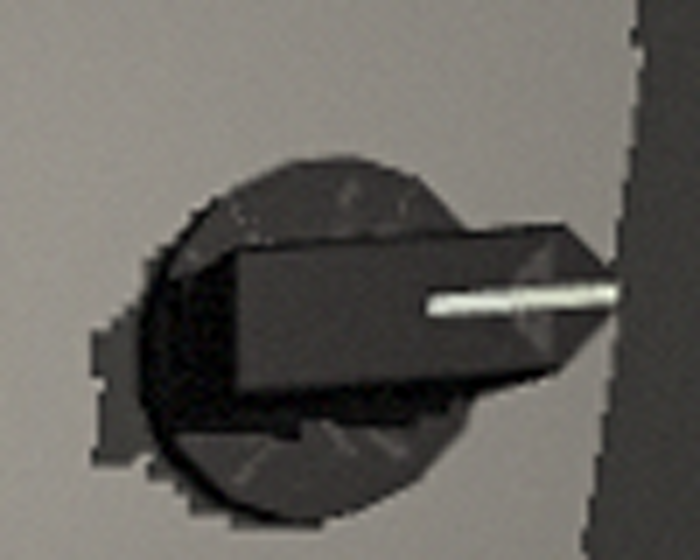

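```bash
python3 - <<'E'
from h import *
np.set_printoptions(precision=4,suppress=True)
c=cam('wrist'); t=cam('top')
P=ray(c,crop([(238,255),(238,390),(618,293),(428,306)],335,5,7),.048); print(P)
m=(P[0]+P[1])/2; d=P[2]-m; print('len',np.linalg.norm(d),'ang',np.degrees(np.arctan2(d[1],d[0])),'line',np.degrees(np.arctan2(*(P[2]-P[3])[[1,0]])),'side',np.degrees(np.arctan2(*(P[1]-P[0])[[1,0]])),'ctr',m+d*21/51)
T=ray(t,crop([(238,150),(260,275)],335,240,10),.048); print('top line',T,np.degrees(np.arctan2(*(T[0]-T[1])[[1,0]])))
print('top skirt ctr',ray(t,crop([(230,295)],335,240,10),.022))
print('wrist skirt',ray(c,crop([(305,338)],335,5,7),.022))
s=bot.read_state(); R=s['tcp_rot']; print(s['position'],R)
E
```

```text
[[ 0.5168 -0.2386  0.048 ]
 [ 0.5184 -0.2545  0.048 ]
 [ 0.5656 -0.241   0.048 ]
 [ 0.5415 -0.2436  0.048 ]]
len 0.04835534804869546 ang 6.637191055842147 line 6.190614525064845 side -84.2443666667787 ctr [ 0.5373 -0.2443  0.048 ]
top line [[ 0.5674 -0.2416  0.048 ]
 [ 0.5423 -0.2447  0.048 ]] 7.10063381570814
top skirt ctr [[ 0.5384 -0.244   0.022 ]]
wrist skirt [[ 0.535  -0.2441  0.022 ]]
[ 0.4199 -0.3703  0.2205] [[-0.0008  0.9996  0.0266]
 [ 0.0014  0.0266 -0.9996]
 [-1.     -0.0008 -0.0014]]
```

```bash
python3 -m inch '{"dp":[[0,15.1,-15.4],[0,15.1,-15.4],[0,15.1,-15.4],[0,15.1,-15.4],[0,15.1,-15.4],[0,15.1,-15.4],[0,15.1,-15.4],[0,15.1,-15.4]],"yaw":[0,0,0,0,0,0,0,0]}' 44
python3 -m inch '{"dp":[[0,0,0],[0,0,0],[0,0,0],[0,0,0],[0,0,0],[0,0,0],[0,0,0],[0,0,0],[0,0,0],[0,0,0],[0,0,0],[0,0,0],[0,0,0],[0,0,0]],"yaw":[7.1,7.1,7.1,7.1,7.1,7.1,7.1,7.1,7.1,7.1,7.1,6.9,0,0]}'
python3 - <<'E'
from h import *
np.set_printoptions(precision=4,suppress=True)
s=bot.read_state(); R=s['tcp_rot'];print(s['position'],R, np.degrees(np.arctan2(R[1,1],R[0,1])))
c=cam('wrist'); save(c,'w4.png',None,1.5)
print(proj(c,[[.5375,-.2443,.048]]))
E
```

```text
time_s: 8.07
position: [0.538, -0.2437, 0.2206]
tcp_rot: [[-0.001, 1.0, 0.027], [0.001, 0.027, -1.0], [-1.0, -0.001, -0.001]]
force: [0.6, -0.7, -0.6]
opening: 0.505
time_s: 9.23
position: [0.5375, -0.2449, 0.2206]
tcp_rot: [[-0.0, 0.116, -0.993], [0.0, -0.993, -0.116], [-1.0, -0.0, 0.0]]
force: [0.1, -0.2, 0.6]
opening: 0.509
[ 0.5375 -0.2449  0.2206] [[-0.0004  0.1163 -0.9932]
 [ 0.0004 -0.9932 -0.1163]
 [-1.     -0.0005  0.0004]] -83.31960322784786
[[251.804  183.7654]]
```

View pics/w4.png

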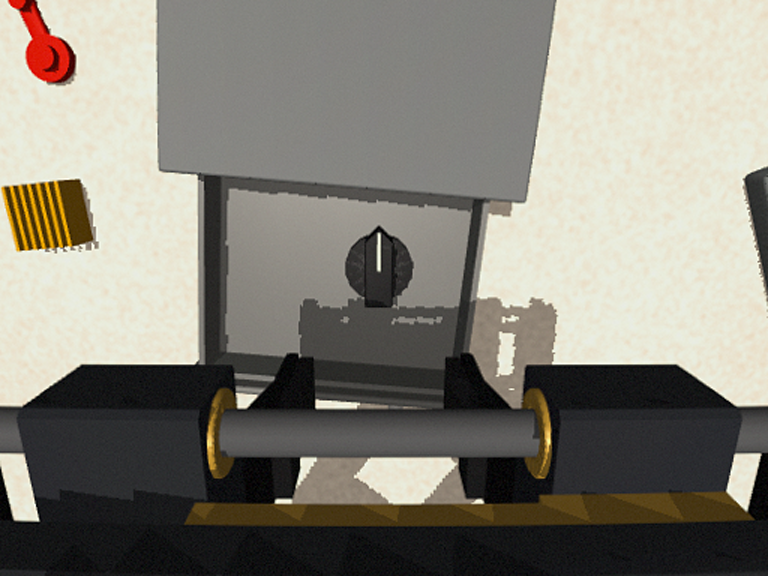

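```bash
python3 - <<'E'
from h import *
np.set_printoptions(precision=4,suppress=True)
c=cam('wrist'); save(c,'w5.png',(220,140,290,215),9)
E
```

```text
(no output)
```

View pics/w5.png

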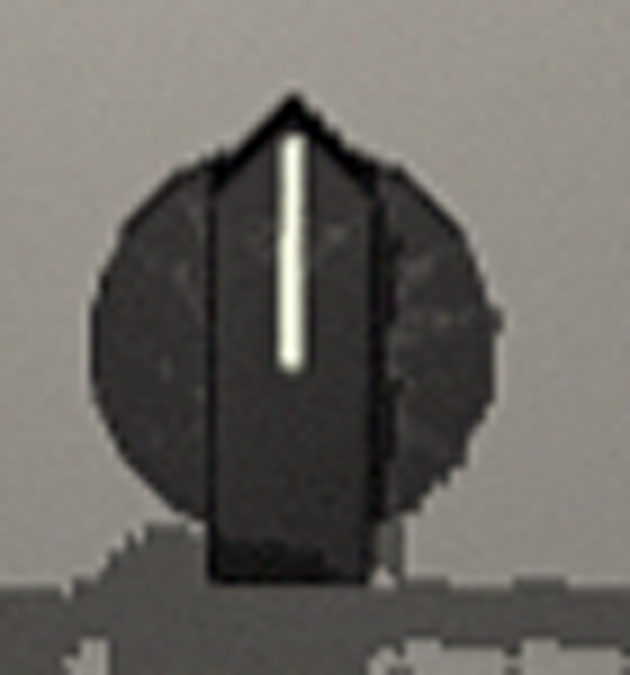

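```bash
python3 - <<'E'
from h import *
np.set_printoptions(precision=4,suppress=True)
c=cam('wrist')
P=ray(c,crop([(293,128),(290,580),(292,370)],220,140,9),.048);d=P[0]-P[1]
print(P,np.linalg.norm(d),np.degrees(np.arctan2(d[1],d[0])),P[1]+d*21/51)
print('skirt sides',ray(c,crop([(92,335),(495,335)],220,140,9),.022).mean(0))
s=bot.read_state();print(s['position'])
E
```

```text
[[ 0.5663 -0.2417  0.048 ]
 [ 0.5176 -0.247   0.048 ]
 [ 0.5407 -0.2446  0.048 ]] 0.0490024719998869 6.197958830255671 [ 0.5376 -0.2448  0.048 ]
skirt sides [ 0.5392 -0.2449  0.022 ]
[ 0.5376 -0.2455  0.2206]
```

```bash
python3 -m inch '{"dp":[[20,0,0],[22,0,0],[22,0,0],[22,0,0],[22,0,0],[22,0,0],[22,0,0],[14,0,0],[9,0,0],[6,0,0],[4,0,0],[1,0,0],[0,0,0]],"yaw":[0,0,0,0,0,0,0,0,0,0,0,0,0]}'
```

```text
time_s: 10.47
position: [0.5381, -0.2462, 0.035]
tcp_rot: [[0.001, 0.112, -0.994], [-0.001, -0.994, -0.112], [-1.0, 0.001, -0.001]]
force: [-0.2, 0.3, -0.0]
opening: 0.503
```

```bash
python3 -m inch '{"dp":[[0,-1,0],[0,0,0],[0,0,0],[0,0,0],[0,0,0],[0,0,0],[0,0,0],[0,0,0]],"yaw":[0,0,0,0,0,0,0,0]}' 0
python3 -m inch '{"dp":[[-4,0,0],[-10,0,0],[-20,0,0],[-25,0,0],[-25,0,0],[-25,0,0],[-25,0,0],[-10,0,0],[-3,0,0],[0,0,0],[0,0,0]],"yaw":[0,0,0,0,0,0,0,0,0,0,0]}'
python3 - <<'E'
from h import *
np.set_printoptions(precision=4,suppress=True)
s=bot.read_state(); R=s['tcp_rot'];print(s['position'],R, np.degrees(np.arctan2(R[1,1],R[0,1])))
c=cam('wrist'); save(c,'w6.png',None,1.5);c=cam('scene'); save(c,'s6.png',None,1.5)
E
```

```text
time_s: 11.13
position: [0.5377, -0.245, 0.0349]
tcp_rot: [[0.0, 0.112, -0.994], [-0.0, -0.994, -0.112], [-1.0, 0.0, -0.0]]
force: [0.2, -0.3, 3.0]
opening: 0.206
time_s: 12.05
position: [0.5368, -0.2444, 0.1804]
tcp_rot: [[-0.002, 0.112, -0.994], [0.001, -0.994, -0.112], [-1.0, -0.002, 0.002]]
force: [0.4, -0.5, -0.5]
opening: 0.205
[ 0.5368 -0.2444  0.1804] [[-0.0019  0.1122 -0.9937]
 [ 0.0013 -0.9937 -0.1122]
 [-1.     -0.0015  0.0017]] -83.55689253772752
```

View pics/w6.png

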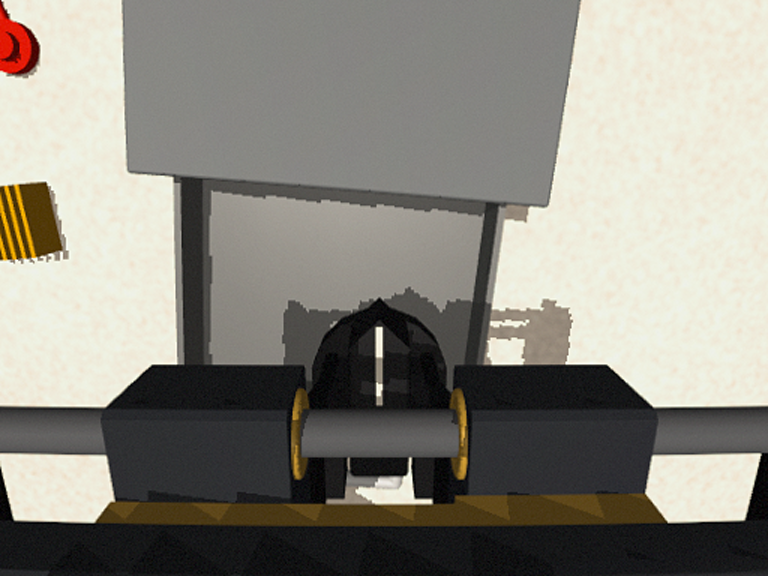

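View pics/s6.png

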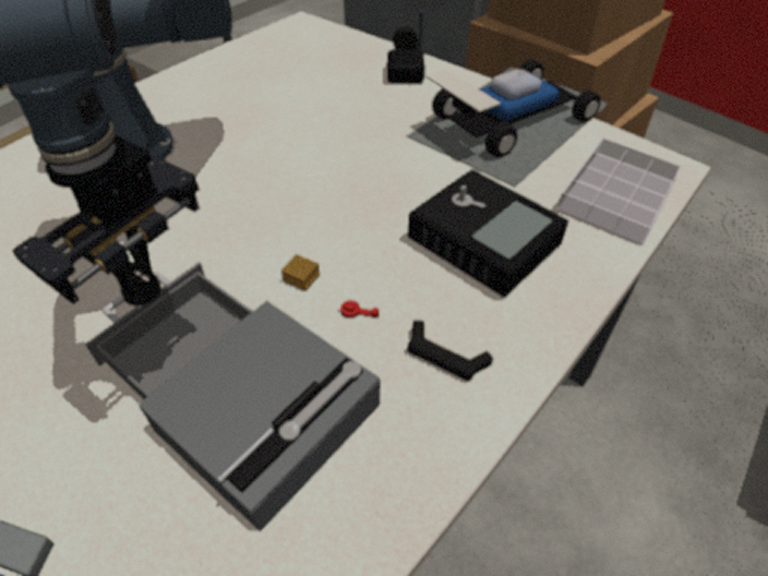

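```bash
python3 - <<'E'
from h import *
np.set_printoptions(precision=4,suppress=True)
c=cam('wrist'); save(c,'w7.png',(195,190,310,325),5)
s=bot.read_state();p=s['position'];R=s['tcp_rot']
P=ray(c,crop([(379,326)],0,0,1.5),p[2]+.013)
print('nose top in tool',(P-p)@R*1e3)
P=ray(c,crop([(379,298)],0,0,1.5),p[2]+.013-.026)
print('nose bottom in tool',(P-p)@R*1e3)
E
```

```text
nose top in tool [[-13.0717   0.0528 -27.453 ]]
nose bottom in tool [[ 12.9256   0.0528 -28.5726]]
```

View pics/w7.png

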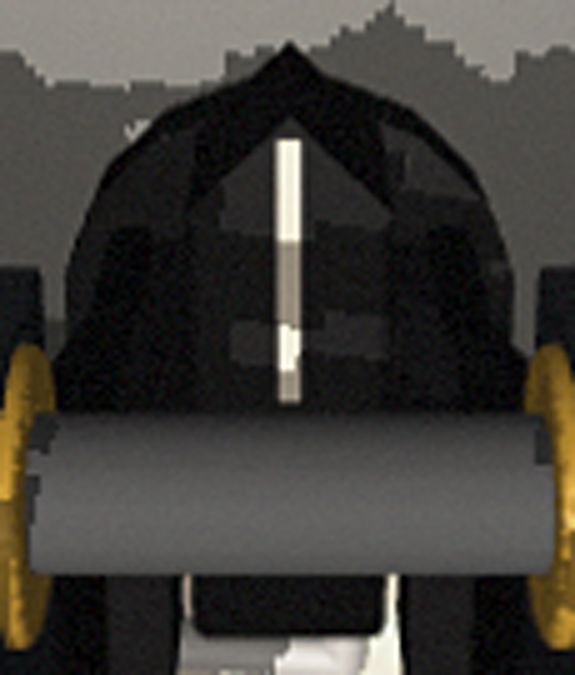

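```bash
python3 - <<'E'
from h import *
np.set_printoptions(precision=4,suppress=True)
c=cam('wrist')
s=bot.read_state();p=s['position'];R=s['tcp_rot']
f=lambda px,h:print((ray(c,crop([px],195,190,5),p[2]+h)-p)@R*1e3)
f((290,118),.013); f((290,42),-.013); f((289,635),.013)
# skirt widest
f((67,270),-.013); f((513,270),-.013)
t=np.array([.6653,.2457]); print(np.linalg.norm(t)); print('dp', R.T@(np.r_[t,.2]-p)*1e3)
E
```

```text
[[-13.0664   0.0612 -29.1909]]
[[ 12.9346   0.063  -28.7993]]
[[-12.9525  -0.049   20.9183]]
[[ 13.0366 -22.7954  -4.5916]]
[[12.9424 22.889  -4.6151]]
0.7092196979779961
dp [ -19.4465 -472.6933 -182.5372]
```

```bash
python3 -m inch '{"dp":[[0,-15,-4],[0,-26,-7],[0,-27,-7],[0,-27,-7],[0,-27,-7],[0,-27,-7],[0,-27,-7],[0,-27,-7],[0,-27,-7],[0,-27,-7],[0,-27,-7],[0,-27,-7],[0,-27,-7],[0,-27,-7],[0,-27,-7],[0,-27,-7],[0,-27,-7],[0,-26,-6]],"yaw":[0,0,0,0,0,0,0,0,0,0,0,0,0,0,0,0,0,0]}'
python3 -m inch '{"dp":[[0,0,0],[0,0,0],[0,0,0],[0,0,0]],"yaw":[-4.5,-4.5,0,0]}'
python3 - <<'E'
from h import *
np.set_printoptions(precision=4,suppress=True)
s=bot.read_state(); R=s['tcp_rot'];print(s['position'],R, np.degrees(np.arctan2(R[1,1],R[0,1])))
c=cam('wrist'); save(c,'w8.png',None,1.5)
E
```

```text
time_s: 13.75
position: [0.6049, 0.2403, 0.1808]
tcp_rot: [[-0.002, 0.113, -0.994], [0.0, -0.994, -0.113], [-1.0, -0.0, 0.001]]
force: [0.1, -0.6, -0.6]
opening: 0.2
time_s: 14.08
position: [0.6049, 0.2385, 0.1809]
tcp_rot: [[-0.002, 0.265, -0.964], [-0.0, -0.964, -0.265], [-1.0, -0.0, 0.002]]
force: [-0.2, -0.3, -0.7]
opening: 0.207
[0.6049 0.2385 0.1809] [[-0.0016  0.265  -0.9642]
 [-0.0001 -0.9642 -0.265 ]
 [-1.     -0.0004  0.0015]] -74.63046122599182
```

View pics/w8.png

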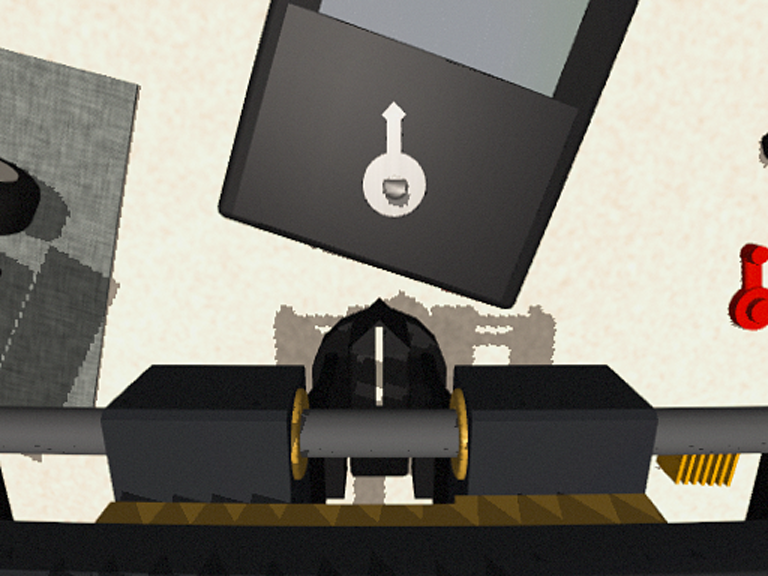

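Spindle visible at about (395,184) in the 1.5x picture, tab pointing almost straight up the image; enlarge it.

```bash
python3 - <<'E'
from h import *
c=cam('wrist'); save(c,'w9.png',(235,60,290,150),7)
E
```

```text
(no output)
```

View pics/w9.png

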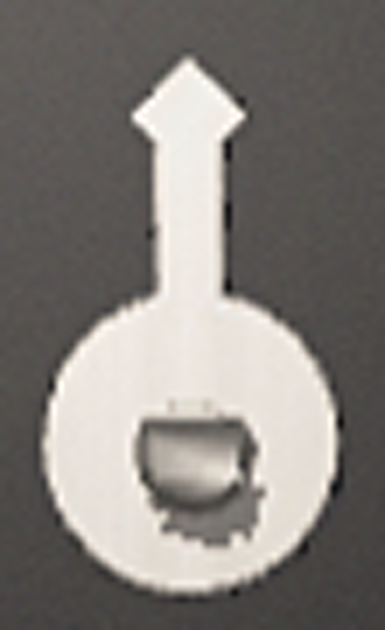

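```bash
python3 - <<'E'
from h import *
np.set_printoptions(precision=5,suppress=True)
c=cam('wrist')
s=bot.read_state();p=s['position'];R=s['tcp_rot']
for z in(.061,.063):
  P=ray(c,crop([(191.5,445),(188,57),(45,445),(338,445)],235,60,7),z); d=P[1]-P[0]
  print(z,P[0],np.linalg.norm(d)*1e3,np.degrees(np.arctan2(d[1],d[0])),np.linalg.norm(P[2]-P[3]))
  print('rel tool mm',(P[0]-p)@R*1e3)
F=ray(c,crop([(140,415),(248,415),(194,508),(194,418)],235,60,7),.087); print('tip',F, (F-p)@R*1e3)
print('tool nose ang',np.degrees(np.arctan2(-R[1,2],-R[0,2])))
E
```

```text
0.061 [0.66478 0.24662 0.061  ] 40.36453311207704 16.22310177263458 0.032192083759573005
rel tool mm [120.28949   7.06495 -59.54791]
0.063 [0.66487 0.2467  0.063  ] 40.06775768608224 16.22310177263464 0.03195539529485366
rel tool mm [118.28944   7.01175 -59.64779]
tip [[0.66733 0.25334 0.087  ]
 [0.67016 0.24303 0.087  ]
 [0.65999 0.24572 0.087  ]
 [0.66846 0.24811 0.087  ]] [[ 94.28806   1.2541  -63.76297]
 [ 94.2861   11.95218 -63.7639 ]
 [ 94.29244   6.66217 -54.66777]
 [ 94.28726   6.60461 -63.47127]]
tool nose ang 15.351299657493222
```

```bash
python3 -m inch '{"dp":[[0,1,-6],[0,1,-12],[0,1,-14],[0,1,-14],[0,1,-8],[10,1,-4],[16,0.9,-2.4],[15,0,0],[8,0,0],[4,0,0],[0,0,0],[0,0,0]],"yaw":[0,0,0,0,0,0,-0.6,0,0,0,0,0]}'
python3 - <<'E'
from h import *
np.set_printoptions(precision=4,suppress=True)
s=bot.read_state(); R=s['tcp_rot'];print(s['position'],s['force'],R, np.degrees(np.arctan2(R[1,1],R[0,1])))
c=cam('wrist'); save(c,'w10.png',None,1.5)
c=cam('scene'); save(c,'s10.png',(250,60,390,200),5)
E
```

```text
time_s: 15.23
position: [0.666, 0.2472, 0.1287]
tcp_rot: [[0.0, 0.276, -0.961], [0.0, -0.961, -0.276], [-1.0, 0.0, -0.0]]
force: [-0.6, 0.1, 0.1]
opening: 0.203
[0.666  0.2472 0.1287] [-0.5699  0.0585  0.0821] [[ 0.0002  0.2763 -0.9611]
 [ 0.     -0.9611 -0.2763]
 [-1.      0.     -0.0002]] -73.96114374423874
```

View pics/w10.png

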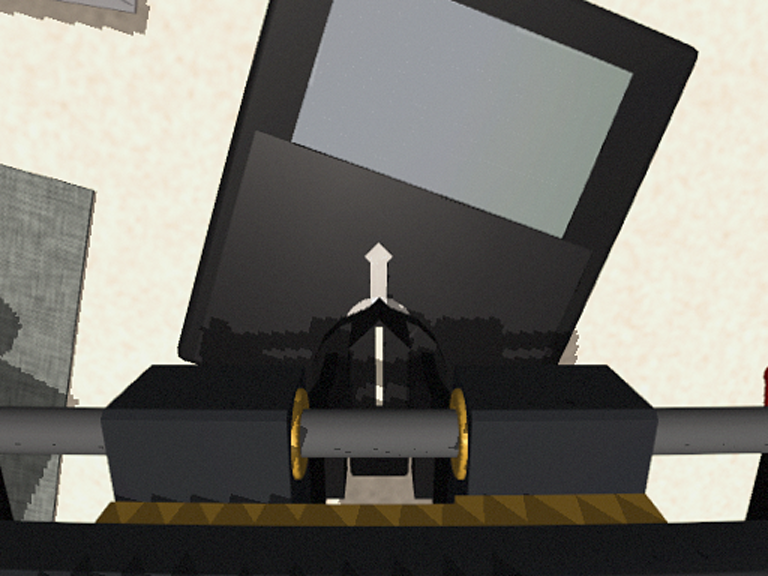

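View pics/s10.png

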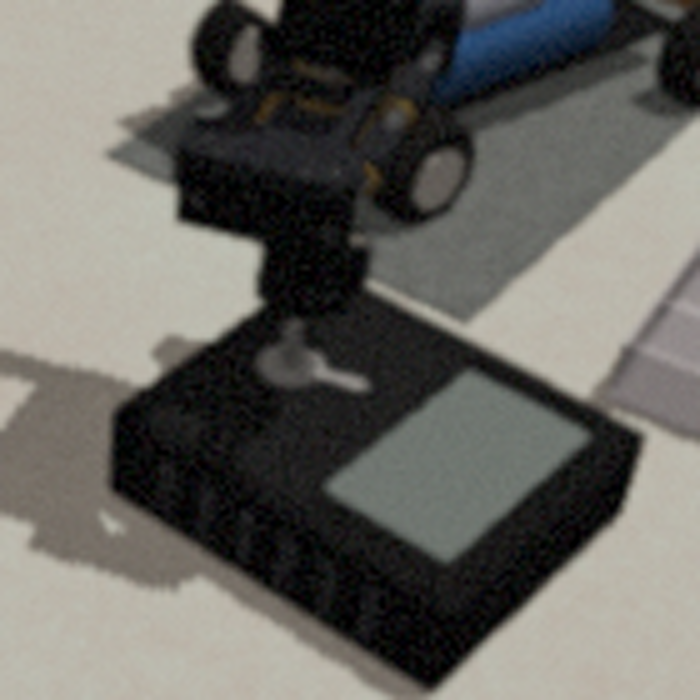

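```bash
python3 - <<'E'
from h import *
np.set_printoptions(precision=4,suppress=True)
c=cam('wrist'); save(c,'w11.png',(235,155,270,215),10)
s=bot.read_state();p=s['position'];R=s['tcp_rot']
P=ray(c,crop([(378,243)],0,0,1.5),.062); print((P-p)@R*1e3,p)
E
```

```text
[[ 67.8206  -0.3948 -38.0567]] [0.6666 0.2474 0.1297]
```

View pics/w11.png

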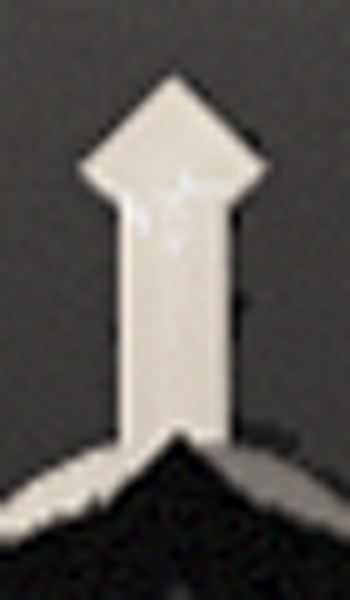

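```bash
python3 - <<'E'
from h import *
np.set_printoptions(precision=4,suppress=True)
for i in range(4):
  c=cam('wrist'); s=bot.read_state();p=s['position'];R=s['tcp_rot']
  T=ray(c,crop([(174,75)],235,155,10),.062)[0]; 
  for h in(.127,.1285,.130):
    N=ray(c,crop([(179,435)],235,155,10),h-.013)[0]; print(h,'diff tab-nose in tool',(T-N)@R*1e3, end=' ')
  print(p,T,c['pose'][:3,3]-p)
E
```

```text
0.127 diff tab-nose in tool [52.0193 -0.3223 -9.833 ] 0.1285 diff tab-nose in tool [53.5185 -0.3228 -9.43  ] 0.13 diff tab-nose in tool [55.0178 -0.3232 -9.0271] [0.6665 0.2474 0.1297] [0.7031 0.2582 0.062 ] [0.0701 0.0201 0.1521]
0.127 diff tab-nose in tool [52.0173 -0.322  -9.8338] 0.1285 diff tab-nose in tool [53.5166 -0.3224 -9.431 ] 0.13 diff tab-nose in tool [55.0159 -0.3228 -9.0281] [0.6664 0.2474 0.1296] [0.703  0.2582 0.062 ] [0.0702 0.0202 0.1522]
0.127 diff tab-nose in tool [52.0141 -0.3216 -9.8238] 0.1285 diff tab-nose in tool [53.5135 -0.322  -9.421 ] 0.13 diff tab-nose in tool [55.0129 -0.3224 -9.0183] [0.6663 0.2473 0.1294] [0.7029 0.2582 0.062 ] [0.0702 0.0202 0.1522]
0.127 diff tab-nose in tool [52.0101 -0.3219 -9.8101] 0.1285 diff tab-nose in tool [53.5097 -0.3223 -9.4074] 0.13 diff tab-nose in tool [55.0093 -0.3227 -9.0048] [0.6662 0.2473 0.1292] [0.7028 0.2582 0.062 ] [0.0703 0.0202 0.1522]
```

```bash
python3 -m inch '{"dp":[[5,-0.2,0.5],[6,0,0],[4,0,0],[3,0,0],[2,0,0],[2,0,0],[1,0,0],[0,0,0]],"yaw":[0,0,0,0,0,0,0,0]}'
```

```text
time_s: 16.25
position: [0.6652, 0.2472, 0.1052]
tcp_rot: [[-0.0, 0.276, -0.961], [-0.0, -0.961, -0.276], [-1.0, -0.0, 0.0]]
force: [0.3, 0.3, -0.3]
opening: 0.203
```

```bash
python3 -m inch '{"dp":[[2,0,0],[2,0,0],[2,0,0],[2,0,0],[1,0,0],[0,0,0]],"yaw":[0,0,0,0,0,0]}';python3 -m inch '{"dp":[[1,0,0],[1,0,0],[1,0,0],[0,0,0]],"yaw":[0,0,0,0]}'
```

```text
time_s: 16.75
position: [0.6651, 0.2472, 0.0961]
tcp_rot: [[-0.001, 0.276, -0.961], [-0.0, -0.961, -0.276], [-1.0, -0.0, 0.001]]
force: [-0.4, -0.3, -0.7]
opening: 0.204
time_s: 17.08
position: [0.6652, 0.2472, 0.0933]
tcp_rot: [[-0.0, 0.276, -0.961], [-0.0, -0.961, -0.276], [-1.0, -0.0, 0.0]]
force: [-0.2, 0.2, 0.0]
opening: 0.205
```

```bash
python3 -m inch '{"dp":[[1,0,0],[1,0,0],[0,0,0],[0,0,0]],"yaw":[0,0,0,0]}';python3 -m inch '{"dp":[[1,0,0],[1,0,0],[0,0,0],[0,0,0]],"yaw":[0,0,0,0]}';python3 -m inch '{"dp":[[1,0,0],[1,0,0],[0,0,0],[0,0,0]],"yaw":[0,0,0,0]}'
python3 - <<'E'
from h import *
c=cam('wrist'); save(c,'w12.png',None,1.5)
c=cam('scene'); save(c,'s12.png',(250,60,390,200),5)
E
```

```text
time_s: 17.42
position: [0.6655, 0.2473, 0.0919]
tcp_rot: [[0.0, 0.276, -0.961], [0.0, -0.961, -0.276], [-1.0, 0.0, -0.0]]
force: [-0.7, -0.8, 1.4]
opening: 0.205
time_s: 17.75
position: [0.6656, 0.2473, 0.09]
tcp_rot: [[0.001, 0.276, -0.961], [0.0, -0.961, -0.276], [-1.0, 0.0, -0.001]]
force: [-2.3, -0.5, 3.4]
opening: 0.203
time_s: 18.08
position: [0.6656, 0.2473, 0.088]
tcp_rot: [[0.001, 0.276, -0.961], [0.0, -0.961, -0.276], [-1.0, 0.0, -0.001]]
force: [-1.2, -0.5, 4.6]
opening: 0.203
```

View pics/w12.png

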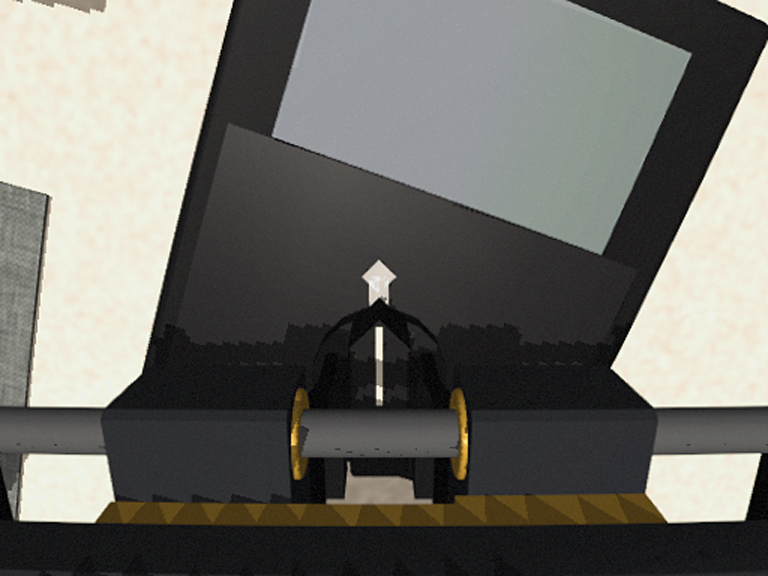

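View pics/s12.png

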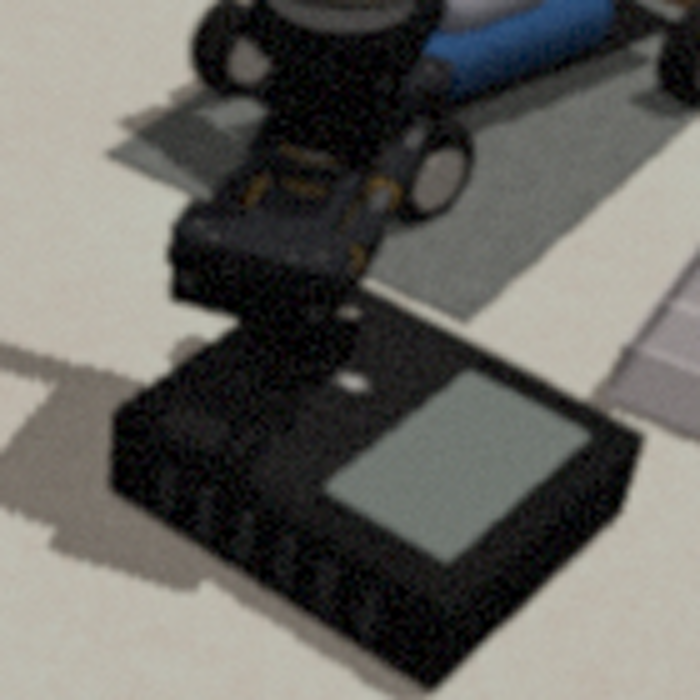

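```bash
python3 -m inch '{"dp":[[1,0,0],[0,0,0],[0,0,0]],"yaw":[0,0,0]}';python3 -m inch '{"dp":[[1,0,0],[0,0,0],[0,0,0]],"yaw":[0,0,0]}';python3 -m inch '{"dp":[[0.5,0,0],[0,0,0],[0,0,0]],"yaw":[0,0,0]}'
```

```text
time_s: 18.43
position: [0.6656, 0.2473, 0.0872]
tcp_rot: [[0.001, 0.276, -0.961], [0.0, -0.961, -0.276], [-1.0, 0.0, -0.001]]
force: [-1.6, 0.1, 7.0]
opening: 0.202
time_s: 18.68
position: [0.6656, 0.2473, 0.0864]
tcp_rot: [[0.001, 0.276, -0.961], [0.0, -0.961, -0.276], [-1.0, 0.0, -0.001]]
force: [-1.8, -0.4, 7.0]
opening: 0.202
time_s: 18.93
position: [0.6657, 0.2473, 0.0861]
tcp_rot: [[0.001, 0.276, -0.961], [0.0, -0.961, -0.276], [-1.0, 0.0, -0.001]]
force: [-2.2, -0.3, 7.9]
opening: 0.2
```

```bash
python3 -m inch '{"dp":[[0.5,0,0],[0,0,0],[0,0,0]],"yaw":[0,0,0]}';python3 -m inch '{"dp":[[0.5,0,0],[0,0,0],[0,0,0],[0,0,0]],"yaw":[0,0,0,0]}'
```

```text
time_s: 19.18
position: [0.6657, 0.2473, 0.0857]
tcp_rot: [[0.001, 0.276, -0.961], [0.0, -0.961, -0.276], [-1.0, 0.0, -0.001]]
force: [-1.4, -0.7, 8.4]
opening: 0.205
time_s: 19.52
position: [0.6657, 0.2473, 0.0856]
tcp_rot: [[0.001, 0.276, -0.961], [0.0, -0.961, -0.276], [-1.0, 0.0, -0.001]]
force: [-2.7, -1.2, 10.3]
opening: 0.2
```

```bash
python3 -m inch '{"dp":[[0.5,0,0],[0,0,0],[0,0,0],[0,0,0],[0,0,0],[0,0,0],[0,0,0],[0,0,0],[0,0,0],[0,0,0],[0,0,0],[0,0,0]],"yaw":[0,0,0,0,0,0,0,0,0,0,0,0]}'
python3 - <<'E'
from h import *
c=cam('wrist'); save(c,'w13.png',(195,160,310,325),4)
c=cam('top'); save(c,'t13.png',None,1.5)
E
```

```text
time_s: 20.52
position: [0.6657, 0.2474, 0.0856]
tcp_rot: [[0.001, 0.277, -0.961], [0.0, -0.961, -0.277], [-1.0, 0.0, -0.001]]
force: [-4.2, -1.7, 10.8]
opening: 0.205
```

View pics/w13.png

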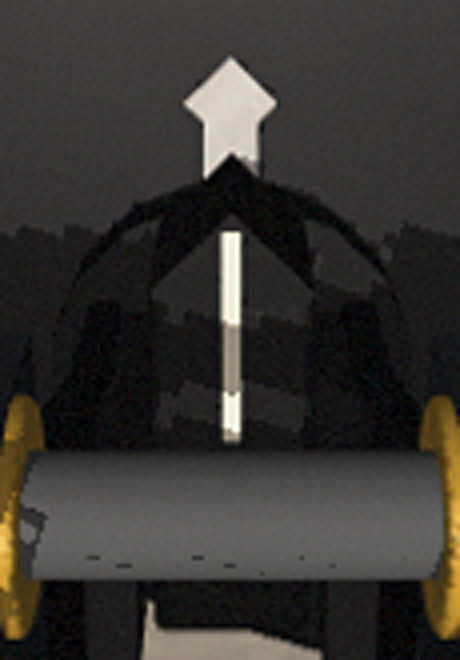

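View pics/t13.png

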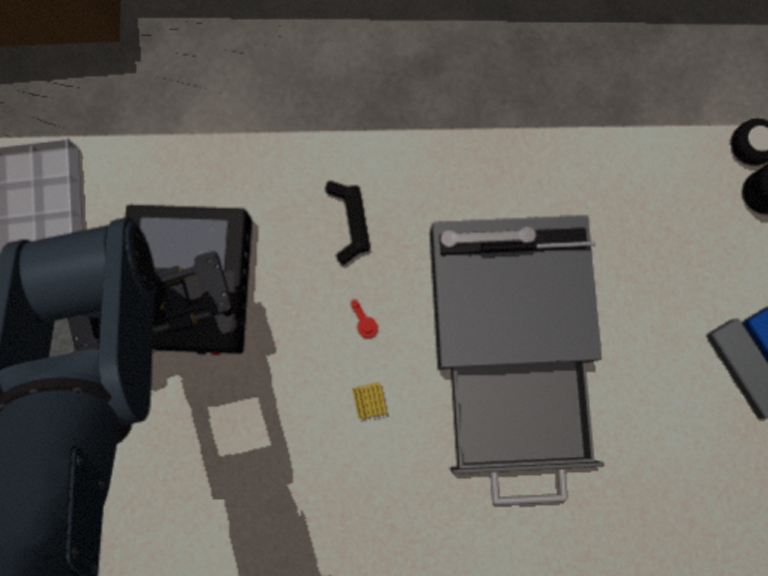

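```bash
python3 - <<'E'
from rig import bot
s=bot.read_state(); print(s['time_s'],s['position'],s['force'],s['opening'])
print(bot.hand_in())
E
```

```text
20.6167 [0.66572236 0.24735071 0.0855842 ] [-2.7131787   0.34499766 11.38474825] 0.20459481518235104
the job is handed in; nothing more can be done
None
```

I handed the job in at 20.6 s, with the knob on the spindle, still gripped and pressed to the stop.

- **Bin:** I pulled it out by its handle about 134 mm of the 140 mm. The overhead picture afterwards shows it still out and empty.
- **Fit:** I turned the knob to match the spindle's tab, at a heading of about 16°. It slid on with no measurable force. The spring first resisted at a TCP height of about 92 mm, as expected for a knob fully on.
- **Press:** I pushed down to a TCP height of 85.6 mm. There the height stopped changing and the upward force rose to about 11 N, compared with about 8 N from the spring at its stop.
- **Last checks:** The estimated knob underside was at about 62.6 mm, and it should be 63 mm at the stop. The wrist picture showed the knob had not slipped in the grip and its nose was in line with the tab. The bumper, heat sink and servo saver look unmoved.
- **Side force:** About 3–4 N remained on the tool while pressing. The pictures just before fitting also disagreed by about 0.5 to 1.5 mm on where the spindle was. I shifted about 0.5 mm to allow for this, and the fit was not affected.

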